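# Hang the screwdriver on the spring balancer and trim the arm level

## Task

Take the electric screwdriver from its stand and hang it by its steel ball in the open fork of the spring-balanced arm, keeping hold of it while the arm sinks and letting go only once the arm carries it and has stopped. The spring is still set for a lighter tool, so then turn the black winged tension knob on top clockwise until the arm stands level, without the hand pushing on the upright steel plate close behind the knob. Leave the wire spool, the tape and the tally counter where they are.

Things in the scene. Friction and masses are not known exactly. Their poses are not given: they have to be found in the camera images.
- driver_cap (a point): centre of the round black cap (24 mm diameter, 52 mm tall, orange rings) on top of the in-line electric screwdriver, to grip it by; on the tool's axis, z up along it. The tool, about 0.35 kg, stands loose and upright, bit down, in a blue stand. Below this point: ball from 24 to 54 mm, neck (12 mm diameter) to 76 mm, grey body (36 mm diameter) to 134 mm, nose and bit to 174 mm.
- driver_ball (a point): centre of the screwdriver's steel hanging ball, 30 mm in diameter, 39 mm below driver_cap. The ball rests on the fork's prongs, the neck under it (12 mm diameter, 22 mm long between ball and body) goes down between them; the tool then hangs plumb.
- stand: blue sheet-metal stand on the worktop, 90 x 110 x 48 mm, fixed; origin at the centre of its underside. The screwdriver's nose is in a hole in its top and reaches 40 mm down into it: lift the tool straight out by 45 mm or more.
- fork_seat (a point): where the ball's centre belongs when hung in the dark fork at the arm's free end, 12 mm above the prongs' top face, midway between them. Moves and tilts with the arm; z is up and -y points out of the fork's open end when level. Slot 18 mm wide, ending 10 mm behind (+y); prongs 6 mm thick. Their tips, 23 to 28 mm out, are turned up 6 mm: come in along +y with the ball 10 mm high, then lower.
- beam: the arm, an aluminium beam; origin on its pivot, 182 mm above the worktop; fork_seat lies 200 mm out (-y) and 34 mm up (z) from it, so 216 mm above the worktop when the arm is level (0.1 rad = 20 mm there). Sprung, about 2.5 N m/rad, lightly damped. Empty, the fork stands 0 to 30 mm above level; the tool makes it sink 40 to 70 mm, to 15 mm or more below level until trimmed.
- knob (a joint): angle of the black winged tension knob on top of the balancer, rad, growing as it turns clockwise seen from above; range -0.1 to 4.5. Each rad clockwise lifts the fork by about 30 mm. It stays where it is left; turning it under load takes about 0.35 N m. A red pointer on the arm's tail meets a red scale mark at level.
- knob_wings (a point): grip point of the winged knob, on its vertical axis at mid-height of the wings. The wings are one upright plate 8 mm thick that reaches 31 mm to either side along this point's x axis (turns with the knob), from 15 mm below to 12 mm above this point; y is across the wings, z up. The foot under them (22 mm diameter) and the housing's top begin 20 and 29 mm below this point.
- back_plate: fixed upright steel plate behind the knob, 4 mm thick, 98 mm wide along its y; the face towards the knob is 39 mm from the knob's axis, so the wings pass it with 8 mm to spare; its top edge is 7 mm above knob_wings. Origin at worktop height in the plate's middle; -x points to the knob. Fingers opened wide beside the knob can hit it.
- wire_spool: yellow wire spool, 68 mm wide, 51 mm tall, standing on the worktop; origin at the centre of its underside; leave alone
- tape_roll: black tape roll lying flat, 64 mm wide, 18 mm tall; origin at the centre of its underside; leave alone
- counter: small white tally counter with a thumb lever on top, 42 x 54 x 48 mm, on the worktop; origin at the centre of its underside; leave alone
Things that resemble listed ones, but are neither listed nor needed, are in the scene too. Of the things that look like the part that bears driver_cap, the largest one is meant.

How it is judged:
By the outcome, as a careful person would: the job done as asked, in the order asked, and still so for the second after the job is handed in, with the robot touching nothing.
It also fails if it takes over 64 s, if anything falls off the work surface, if the arm or the gripper's body presses on something with over 40 N, if the wrist force passes 120 N, or if a joint passes its speed limit or range.

## Robot

A 6-joint arm with a two-finger parallel gripper is mounted at the origin on a cart in front of the work surface, level with it; the furniture and walls round the work are solid. World frame = base frame: x ahead of the robot, y to its left, z up, the work surface at z = 0. Lengths are in mm, angles in rad, forces in N, time in s.
With the tool pointing down it reaches from about 300 to 775 mm from the base axis. Payload 14.6 kg.
Tool frame: the origin (TCP) lies midway between the tips of the shut fingers; the grasp point (between the pads) lies 19 mm behind it; z points along the fingers, y is the line along which they close (so a half turn about z gives the same grasp; the last joint's range is limited). The gripper opens to 94 mm and grips with 3 to 60 N. Pads are 16 mm wide; open, the fingers measure 119 mm over their backs; the gripper's body (75 mm by 177 mm) begins 78 mm behind the grasp point.
Start: joints at [-1.239, 0.3, 1.521, -0, 1.321, -0.067], TCP at [213.564, -506.833, 205.446] pointing down, gripper open.
Joint ranges: [-3.03, 3.03], [-0.79, 2.21], [0.23, 2.52], [-1.04, 4.18], [0, 3.07], [-2.55, 2.55]. Speed limits (rad/s): [2.22, 2.22, 2.57, 3.14, 3.14, 3.14].

## Interface

Orientations are given as a unit quaternion [w, x, y, z].
In Python, from bench import telemetry, imaging, close_job gives the robot as it stands.
- The arm moves only by the tool jog_arm, never from a script. Its argument "increments" is a list that holds one entry, the list of rows, each a list of 5 numbers: the shift along the tool's x, y, z in units of 0.1 m (1.0 is 0.1 m), then the turn about the tool's z in units of 45 degrees (1.0 is 45 degrees), then the gripper command: -1 is fully open, 1 is shut, values between are in proportion. In form: [[[dx, dy, dz, twist, gripper], ...]]. A call has exactly 8 rows; each row is the pose to reach, as a shift and turn from the pose commanded when the call began, along the tool's axes at that moment; what a row does not reach only later rows make up. A row lasts 1/8 s, in which the tool goes at most 62.5 mm and 10.7 degrees, less where a joint would pass 70% of its speed; a pose out of reach is approached as far as the arm can. A call with a number of a shift or a turn outside -1 to 1 is refused whole. A call with a gripper value outside its range is refused whole. The fingers move at their own pace and stop on an object; "force" is the grip in N (left out, the last holds). Time passes only in rows, so rows that repeat a pose let the fingers close, or fill a call up. It gives the time, the measured TCP pose, the force, the opening and the grip force at its end, in the units of the state.
- telemetry.state(): the state, without advancing time (a new reading comes with each control period).
- imaging.camera(name): name is "scene" or "top" or "wrist"; returns (picture, depth): 420x560x3 uint8, red, green, blue; 420x560 float32, mm along the optical axis (not along the pixel's ray), 0 where there is no reading.
- imaging.get_calibration(name): a dict with "fovy" (degrees; the focal length in pixels is half the picture's height over the tangent of half this angle, whatever the lens; pixels are square), "cx", "cy" (the principal point, pixels), "k1" (the pictures are not rectified: a ray, as slopes to the right and down, at radius r is drawn at 1 + k1 r^2 times it, then the intrinsics apply), "camera_from_world" (4x4, takes a point from world to camera coordinates). Camera axes: x right, y up, looking along -z (the intrinsics and any distortion apply to the point x, -y, -z); pixel columns grow to the right and rows downward; lengths in mm; the calibration is good to about 2 mm. A picture is of the moment at which its call begins: read the wrist's pose just before it. get_calibration takes no time and is no camera call; for the wrist camera it gives the pose at the moment of the call.
- close_job(): hands the job in; it is judged then, once.
The state is a dict: "clock": time; "joint_pos": joint angles; "joint_vel": joint speeds; "tau": joint torques, N m; "ee_pos": TCP position; "tcp_rot": TCP orientation; "contact_force": force on the tool from outside, world axes, zero at the start; "ft_torque": the same for the moment, N m; "finger_gap": opening from 0.0 (shut) to 1.0 (fully open); "grasp_force": force on a finger pad.
Only numpy, scipy, OpenCV 4.12 (cv2) and the standard library are available. Lean on these libraries where they do the work, as an engineer would, in place of code of your own. Each camera call takes 0.05 s, during which the arm holds its last target. There are 200 camera calls.

## Working session

There is one attempt and no reset: what is moved stays moved. The work goes in short steps, Python scripts to look and compute and a tool call to move; the robot and the scene stay as the last step left them, time stands still between calls to the robot, and variables do not carry over. Pictures are saved under pics/ and viewed, at most 10 in all, crops included, and the job is handed in when it is done.

Besides the shell and the picture viewer there is one more tool, called after "Emit:" as name([rows], argument=value, ...), one row to a line, values as JSON. jog_arm: Moves the arm, as the interface text tells. Its arguments: {"type":"object","properties":{"increments":{"type":"array","items":{"type":"array","items":{"type":"array","items":{"type":"number"}}}},"force":{"type":"number"}},"required":["increments"]}

```bash
mkdir -p pics; ls
cat > h.py <<'E'
import numpy as np, cv2
from bench import telemetry, imaging
def shot(n,fn=None):
    c=imaging.get_calibration(n); p,d=imaging.camera(n)
    if fn: cv2.imwrite('pics/'+fn,p[:,:,::-1])
    return p,d,c
def ray(c,u,v,shape=(420,560)):
    f=shape[0]/2/np.tan(np.radians(c['fovy'])/2)
    K=np.array([[f,0,c['cx']],[0,f,c['cy']],[0,0,1.]])
    q=cv2.undistortPoints(np.array([[[u,v]]],float),K,np.array([c['k1'],0,0,0,0.]))[0,0]
    T=np.linalg.inv(np.array(c['camera_from_world']))
    return T[:3,3],T[:3,:3]@np.array([q[0],-q[1],-1.])
def onz(c,u,v,z):
    o,d=ray(c,u,v); return o+d*(z-o[2])/d[2]
def atd(c,u,v,dep):
    o,d=ray(c,u,v); return o+d*dep[int(v),int(u)]
def cloud(c,dep):
    f=210/np.tan(np.radians(c['fovy'])/2)
    K=np.array([[f,0,c['cx']],[0,f,c['cy']],[0,0,1.]])
    v,u=np.mgrid[:420,:560]
    q=cv2.undistortPoints(np.stack([u,v],-1).reshape(-1,1,2).astype(float),K,np.array([c['k1'],0,0,0,0.]))[:,0]
    T=np.linalg.inv(np.array(c['camera_from_world']))
    D=np.c_[q[:,0],-q[:,1],-np.ones(len(q))]@T[:3,:3].T
    return (T[:3,3]+D*dep.reshape(-1,1)).reshape(420,560,3)
E
python3 - <<'E'
from h import *
for n in('scene','top'):
    p,d,c=shot(n,n+'0.png'); np.savez(n+'0.npz',p=p,d=d); print(n,c)
print(telemetry.state())
E
```

```text
pics
scene {'fovy': 49.622428347192745, 'cx': 268.6168983053296, 'cy': 206.63775342458428, 'k1': -0.10666002674578949, 'camera_from_world': array([[ 9.07261773e-01, -4.19807045e-01,  2.52610594e-02,
        -5.13546981e+02],
       [ 1.86607913e-01,  4.55658904e-01,  8.70374891e-01,
        -2.15897125e+02],
       [-3.76899937e-01, -7.84943953e-01,  4.91741221e-01,
        -1.20897507e+03],
       [ 0.00000000e+00,  0.00000000e+00,  0.00000000e+00,
         1.00000000e+00]])}
top {'fovy': 52.938631067370615, 'cx': 278.4050139641677, 'cy': 214.4775761235741, 'k1': 0.031218956992358816, 'camera_from_world': array([[-1.62119924e-03, -9.99983768e-01,  5.46212499e-03,
        -1.00657575e+02],
       [ 9.97715206e-01, -1.24855667e-03,  6.75485692e-02,
        -5.33870371e+02],
       [-6.75406530e-02,  5.55915485e-03,  9.97701035e-01,
        -1.10119170e+03],
       [ 0.00000000e+00,  0.00000000e+00,  0.00000000e+00,
         1.00000000e+00]])}
{'clock': 0.1, 'joint_pos': array([-1.23860523e+00,  3.00405651e-01,  1.52151736e+00, -1.13155741e-05,
        1.32073241e+00, -6.66126267e-02]), 'joint_vel': array([-2.04268600e-03, -1.95279140e-03, -2.19314580e-03, -8.60590819e-06,
        4.71538640e-04,  9.59251072e-04]), 'tau': array([ 7.48025705e-04, -5.32635319e+01, -3.53282332e+01,  7.09504983e-02,
        2.34932452e-02, -8.35287005e-05]), 'ee_pos': array([ 213.48224392, -506.61297437,  204.94919561]), 'tcp_rot': array([-5.25977344e-04,  9.80184818e-01,  1.98084427e-01, -7.57873127e-05]), 'contact_force': array([-0.4744619 ,  0.69522591,  0.86996551]), 'ft_torque': array([ 0.02436925,  0.0424948 , -0.05072029]), 'grasp_force': 0.0, 'finger_gap': 1.0017828120920245}
```

```bash
python3 -c "
import cv2,numpy as np
a=cv2.imread('pics/scene0.png');cv2.imwrite('pics/s.png',cv2.resize(a,(800,600)))
a=cv2.imread('pics/top0.png');cv2.imwrite('pics/t.png',cv2.resize(a,(800,600)))"
```

```text
(no output)
```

View pics/s.png

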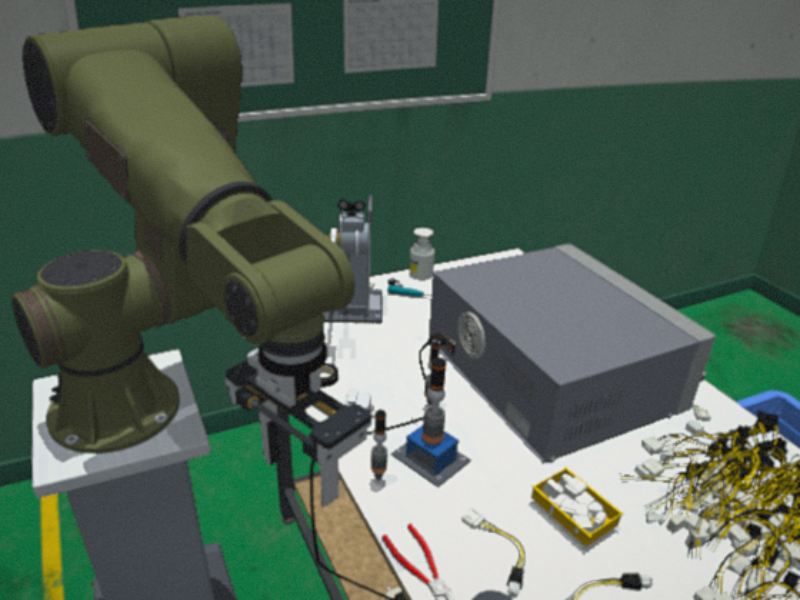

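View pics/t.png

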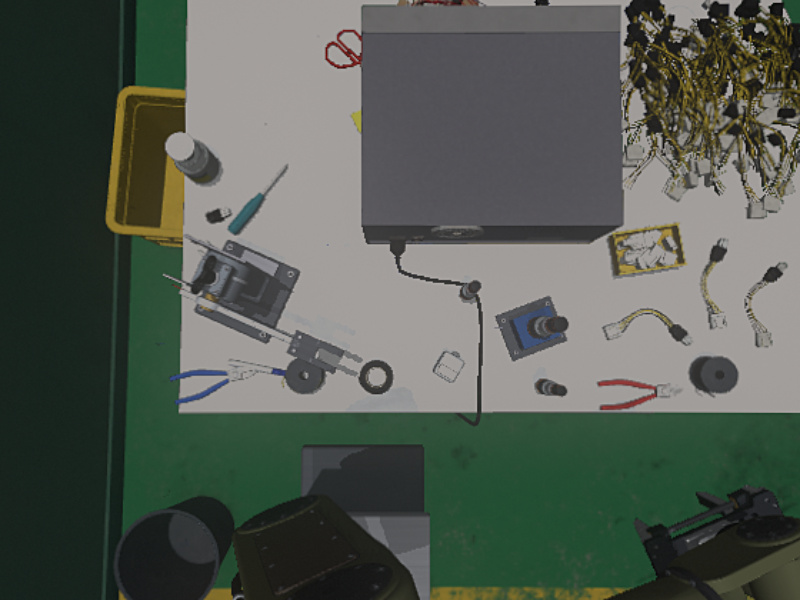

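The driver is in the blue stand at top-view display (547,325); the fork is at about (340,360), the black winged knob at about (205,275). There are two lookalikes: a small driver at (548,387) and a cable-powered one at (470,290). I'll measure these and make one enlarged crop.

Run:
```python
from h import *
z=np.load('top0.npz');c=imaging.get_calibration('top');P=cloud(c,z['d']);np.save('topP.npy',P)
s=np.load('scene0.npz');cs=imaging.get_calibration('scene')
a=z['p'][150:300,110:260,::-1];b=z['p'][190:290,310:410,::-1]
im=np.hstack([cv2.resize(a,(480,480),interpolation=2),cv2.resize(b,(310,480),interpolation=2)]);cv2.imwrite('pics/crop.png',im)
def stats(name,lo,hi,zlo,zhi):
    m=np.all((P>np.r_[lo,zlo])&(P<np.r_[hi,zhi]),-1)
    q=P[m]; v,u=np.nonzero(m)
    print(name,len(q),q.mean(0).round(1) if len(q) else '',q.min(0).round(1) if len(q) else '',q.max(0).round(1) if len(q) else '',(u.mean().round(1),v.mean().round(1)) if len(q) else '')
for n,u,v in[('cap',388,227),('small',385,271),('mid',331,200),('fork',241,252),('knob',143,192)]:
    print(n,P[v,u].round(0),P[v-6:v+7,u-6:u+7,2].max().round(0))
for u in range(195,265,6): print(u,[P[v,u].round(0).astype(int).tolist() for v in (236,244,252,260)])
# cap by scene
Q=cloud(cs,s['d'])
m=(Q[...,2]>150)&(Q[...,0]>300)&(Q[...,0]<520)&(Q[...,1]>-420)&(Q[...,1]<-150)
v,u=np.nonzero(m);print('scene tall',len(u),Q[m].min(0),Q[m].max(0),Q[m].mean(0))
```

```text
cap [ 493. -342.  206.] 1135.0
small [ 391. -356.  118.] 155.0
mid [ 559. -224.  151.] 155.0
fork [434.  -1.   2.] 1135.0
knob [563. 178. 269.] 278.0
195 [[474, 84, 198], [456, 121, 3], [435, 122, 0], [414, 119, 14]]
201 [[474, 71, 199], [456, 106, -2], [435, 104, 9], [415, 97, 48]]
207 [[474, 56, 212], [456, 55, 216], [435, 83, 44], [415, 82, 48]]
213 [[474, 42, 214], [456, 42, 212], [439, 42, 214], [413, 73, 5]]
219 [[474, 29, 213], [456, 29, 214], [439, 29, 214], [415, 51, 47]]
225 [[477, 42, 4], [456, 42, 0], [434, 41, 3], [413, 41, 1]]
231 [[477, 26, 1], [456, 3, 216], [434, 25, 5], [422, 2, 216]]
237 [[477, 9, 3], [456, -10, 216], [434, 9, 7], [413, 9, 3]]
243 [[477, -6, 0], [456, -6, 0], [434, -7, 5], [413, -7, 5]]
249 [[477, -23, 6], [456, -23, 2], [434, -22, -3], [413, -23, 4]]
255 [[477, -39, 4], [456, -39, 0], [434, -39, 2], [414, -40, 16]]
261 [[477, -55, 6], [456, -55, 4], [434, -55, 7], [413, -55, 1]]
scene tall 282 [ 378.17618211 -374.29117967  150.00605837] [ 504.60318516 -338.18614375  209.97050429] [ 485.25717417 -356.51457932  182.028134  ]
```

View pics/crop.png

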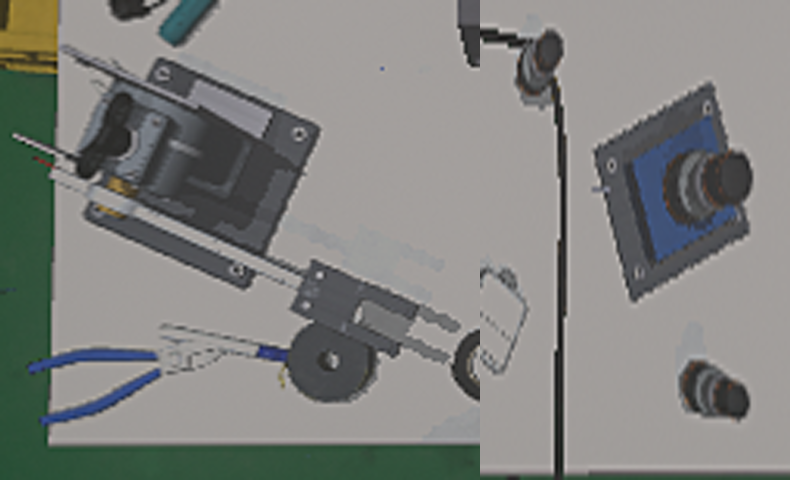

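The crop shows the large driver in the blue stand (crop 735,178). The lookalikes at crop (545,50) and (735,400) are clearly smaller (tops at z≈150), while the stand one has its top at z≈207, as given (48+174+26−40=208). So the stand one is meant. The fork prongs, wings and back plate are also visible.

```bash
cat >> h.py <<'E'
def yaw(s=None):
    s=s or telemetry.state(); q=s['tcp_rot']; return 2*np.arctan2(q[2],q[1])
def inc(target,psi=None):
    s=telemetry.state();y=yaw(s);d=np.array(target)-s['ee_pos']
    X=np.array([np.cos(y),np.sin(y),0]);Y=np.array([np.sin(y),-np.cos(y),0])
    t=0 if psi is None else (y-psi)/(np.pi/4)
    print('inc',np.round([d@X/100,d@Y/100,-d[2]/100,t],3),'pos',s['ee_pos'].round(1),'yaw',round(y,3),'F',s['contact_force'].round(1),'gap',round(s['finger_gap'],3),'t',s['clock'])
E
python3 - <<'E'
from h import *
c=imaging.get_calibration('top');P=np.load('topP.npy');z=np.load('top0.npz')['p']
cap=onz(c,392.3,227.1,208);print('cap',cap)
def reg(n,lo,hi):
    m=np.all((P>lo)&(P<hi),-1);q=P[m]
    r=cv2.minAreaRect(q[:,:2].astype(np.float32));print(n,len(q),q.mean(0).round(1),q.min(0).round(1),q.max(0).round(1),r)
    return m
reg('capz',[440,-400,196],[540,-300,216])
reg('stand',[440,-400,38],[560,-260,56])
reg('fork',[380,-60,190],[500,70,240])
reg('prongs',[380,-60,200],[470,10,240])
reg('beam',[440,20,170],[560,150,240])
reg('knob',[520,130,262],[620,230,300])
reg('plate',[560,100,250],[660,260,300])
reg('bal',[480,100,200],[640,260,258])
reg('spool',[380,40,40],[450,110,60])
reg('tape',[380,-70,10],[450,0,25])
m=(P[...,2]>262)&(P[...,0]>500)&(P[...,1]>100)&(P[...,1]<260)&(P[...,0]<680)&(P[...,2]<320)
v,u=np.nonzero(m)
dark=z.max(-1)<60
q=P[m&dark];print('dark',len(q),q.mean(0),cv2.minAreaRect(q[:,:2].astype(np.float32)))
q=P[m&~dark];print('light',len(q),q.mean(0),cv2.minAreaRect(q[:,:2].astype(np.float32)))
inc([cap[0],cap[1],300],None)
E
```

```text
cap [ 492.77193002 -350.59854719  208.        ]
capz 103 [ 494.3 -348.5  208. ] [ 484.1 -361.7  196. ] [ 506.4 -337.4  213.5] ((493.8767395019531, -349.48492431640625), (22.92684555053711, 22.226722717285156), 64.72162628173828)
stand 372 [ 493.3 -341.5   49. ] [ 455.4 -390.9   38.5] [ 532.4 -308.6   56. ] ((494.4218444824219, -350.27728271484375), (57.824188232421875, 70.57662963867188), 20.639217376708984)
fork 506 [454.8  32.3 214.1] [419.7 -16.6 197.3] [484.6  69.  227.6] ((453.9147033691406, 30.361328125), (88.64136505126953, 37.99014663696289), 66.26045227050781)
prongs 96 [444.5  -0.8 216.8] [419.7 -16.6 211.9] [464.9   9.6 227.6] ((441.8862609863281, 3.4306507110595703), (29.30411148071289, 37.92152786254883), 66.89458465576172)
beam 571 [476.6  73.6 205.9] [441.   20.4 178.6] [559.9 149.8 217.7] ((491.6269836425781, 92.59646606445312), (169.88101196289062, 51.778587341308594), 52.63320541381836)
knob 265 [578.2 175.8 271.2] [536.5 130.3 262.1] [618.9 208.9 279.6] ((582.1646118164062, 166.8509521484375), (83.64866638183594, 73.92717742919922), 7.434805393218994)
plate 247 [58
[... 369 characters left out ...]
 [438.1 105.   53.1] ((409.9979553222656, 72.74182891845703), (56.35955047607422, 64.54969024658203), 0.44282567501068115)
tape 165 [407.8 -47.6  18.5] [382.2 -68.6  11.8] [434.6 -28.8  23.8] ((408.4366455078125, -48.72443389892578), (39.78740310668945, 52.398441314697266), 89.9063949584961)
dark 157 [566.04382819 178.08891169 271.24850147] ((564.8261108398438, 170.25411987304688), (82.05155944824219, 69.98908996582031), 68.1229476928711)
light 124 [595.13478749 168.22445872 271.00883029] ((585.4085693359375, 162.59381103515625), (83.33271789550781, 83.44096374511719), 7.594424247741699)
inc [ 3.18  -0.353 -0.951  0.   ] pos [ 213.5 -506.6  204.9] yaw 0.399 F [-0.5  0.7  0.9] gap 1.002 t 0.1
```

Emit:
jog_arm([
  [[0.12, 0, -0.12, 0, -1], [0.25, 0, -0.25, 0, -1], [0.37, 0, -0.37, 0, -1], [0.5, -0.05, -0.5, 0, -1], [0.62, -0.1, -0.62, 0, -1], [0.75, -0.1, -0.75, 0, -1], [0.87, -0.1, -0.87, 0, -1], [1, -0.1, -0.95, 0, -1]],
])

```text
clock: 1.1
ee_pos: [302.6, -458.6, 301.3]
tcp_rot: [0.0, 0.98, 0.198, 0.0]
contact_force: [0.1, -0.4, -0.8]
finger_gap: 0.996
grasp_force: 0.0
```

Emit:
jog_arm([
  [[0.12, 0, 0, 0, -1], [0.25, 0, 0, 0, -1], [0.37, 0, 0, 0, -1], [0.5, -0.05, 0, 0, -1], [0.62, -0.1, 0, 0, -1], [0.75, -0.1, 0, 0, -1], [0.87, -0.1, 0, 0, -1], [1, -0.1, 0, 0, -1]],
])

```text
clock: 2.1
ee_pos: [390.9, -410.5, 300.4]
tcp_rot: [0.0, 0.98, 0.198, -0.0]
contact_force: [-0.1, -0.3, -0.8]
finger_gap: 1.003
grasp_force: 0.0
```

Emit:
jog_arm([
  [[0.12, 0, 0, 0, -1], [0.25, 0, 0, 0, -1], [0.37, 0, 0, 0, -1], [0.5, -0.05, 0, 0, -1], [0.62, -0.1, 0, 0, -1], [0.75, -0.15, 0, 0, -1], [0.87, -0.15, 0, 0, -1], [0.9, -0.15, 0, 0, -1]],
])

```text
clock: 3.1
ee_pos: [467.9, -361.6, 300.3]
tcp_rot: [-0.0, 0.98, 0.198, -0.0]
contact_force: [-0.1, -0.9, 0.6]
finger_gap: 1.0
grasp_force: 0.0
```

Run:
```python
from h import *
p,d,c=shot('wrist','w1.png')
inc([493.5,-350,163])
P=cloud(c,d);np.savez('w1.npz',p=p,P=P)
for n,lo,hi in[('cap',[440,-400,190],[540,-300,222]),('body',[440,-400,80],[540,-300,125]),('stand',[440,-420,40],[560,-260,54])]:
    m=np.all((P>lo)&(P<hi),-1);q=P[m]
    if len(q): v,u=np.nonzero(m);print(n,len(q),q.mean(0).round(1),q.min(0).round(1),q.max(0).round(1),cv2.minAreaRect(q[:,:2].astype(np.float32)),u.mean(),v.mean())
```

```text
inc [ 0.282 -0.008  1.373  0.   ] pos [ 467.8 -361.7  300.3] yaw 0.399 F [-0.3 -0.6  0.8] gap 1.0 t 3.15
cap 602 [ 495.7 -350.1  206.9] [ 483.2 -362.4  190.2] [ 506.7 -338.3  209.6] ((494.9906311035156, -350.5819091796875), (22.977548599243164, 23.103971481323242), 23.29283905029297) 278.81063122923587 177.53986710963454
body 220 [ 504.3 -344.9  102.1] [ 486.8 -367.9   81.1] [ 512.9 -330.1  107.5] ((501.5521240234375, -346.6612243652344), (21.373647689819336, 37.745079040527344), 18.17169761657715) 277.6 156.11818181818182
stand 1301 [ 500.1 -348.3   47.6] [ 456.6 -392.6   40.2] [ 534.3 -307.5   50.7] ((494.82513427734375, -350.28857421875), (58.132102966308594, 70.14615631103516), 20.70370101928711) 278.9100691775557 156.53420445810914
```

View pics/w1.png

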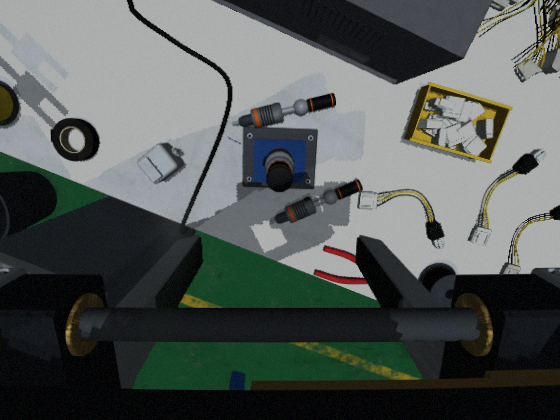

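The wrist view shows the driver's cap at (279,178) above the blue stand. The two small lookalikes, at (285,110) and (318,200), look as if they are lying down, so I'm checking their heights.

Run:
```python
from h import *
P=np.load('w1.npz')['P'];c=imaging.get_calibration('wrist')
for u,v in[(330,101),(302,107),(265,115),(240,123),(355,187),(300,210),(280,218)]: print(u,v,P[v,u].round(0))
print(np.linalg.inv(c['camera_from_world'])[:3,3].round(0))
p,d,ct=shot('top','top1.png')
z0=np.load('top0.npz')['p'].astype(int)
D=np.abs(p.astype(int)-z0).max(-1)
for n,(a,b,e,f) in dict(small=(260,285,370,400),mid=(190,215,318,345)).items(): print(n,(D[a:b,e:f]>40).sum())
```

```text
330 101 [ 597. -385.   21.]
302 107 [ 574. -352.   25.]
265 115 [ 544. -309.   29.]
240 123 [ 520. -280.   19.]
355 187 [ 501. -470.   22.]
300 210 [ 438. -409.   27.]
280 218 [ 414. -387.   21.]
[ 533. -334.  479.]
small 552
mid 156
```

```bash
python3 -c "
import cv2
a=cv2.imread('pics/top1.png')[140:320,280:520];cv2.imwrite('pics/t1.png',cv2.resize(a,(800,600),interpolation=2))"
```

```text
(no output)
```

View pics/t1.png

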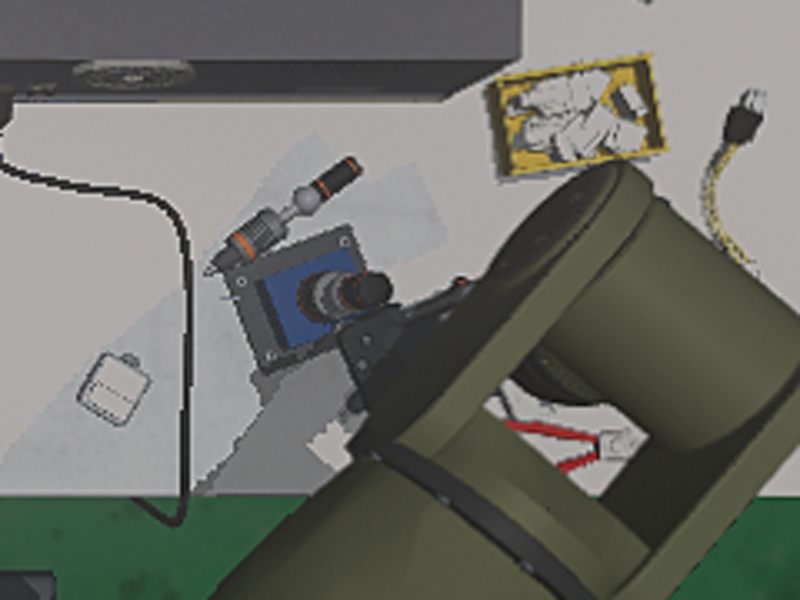

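The two lookalikes have toppled by themselves: they stood unsupported and I felt no contact. They lie on the table clear of the grasp. The real tool is unchanged, so I descend on the cap.

Emit:
jog_arm([
  [[0.1, 0, 0, 0, -1], [0.2, 0, 0.1, 0, -1], [0.29, -0.01, 0.2, 0, -1], [0.29, -0.01, 0.3, 0, -1], [0.29, -0.01, 0.4, 0, -1], [0.29, -0.01, 0.5, 0, -1], [0.29, -0.01, 0.6, 0, -1], [0.29, -0.01, 0.7, 0, -1]],
])

```text
clock: 4.2
ee_pos: [493.5, -349.9, 229.8]
tcp_rot: [0.0, 0.98, 0.198, 0.0]
contact_force: [-0.2, 0.2, -0.0]
finger_gap: 1.0
grasp_force: 0.0
```

Emit:
jog_arm([
  [[0, 0, 0.12, 0, -1], [0, 0, 0.25, 0, -1], [0, 0, 0.38, 0, -1], [0, 0, 0.5, 0, -1], [0, 0, 0.6, 0, -1], [0, 0, 0.67, 0, -1], [0, 0, 0.67, 0, -0.2], [0, 0, 0.67, 0, 1]],
], force=35)

```text
clock: 5.2
ee_pos: [493.7, -349.9, 163.9]
tcp_rot: [0.0, 0.98, 0.198, 0.0]
contact_force: [-0.6, 0.5, 0.4]
finger_gap: 0.823
grasp_force: 0.0
```

Emit:
jog_arm([
  [[0, 0, 0, 0, 1], [0, 0, 0, 0, 1], [0, 0, 0, 0, 1], [0, 0, 0, 0, 1], [0, 0, -0.05, 0, 1], [0, 0, -0.15, 0, 1], [0, 0, -0.28, 0, 1], [0, 0, -0.4, 0, 1]],
])

```text
clock: 6.2
ee_pos: [493.6, -349.8, 204.5]
tcp_rot: [0.0, 0.98, 0.198, 0.0]
contact_force: [0.1, 0.2, -3.7]
finger_gap: 0.248
grasp_force: 35.0
```

Emit:
jog_arm([
  [[0, 0, -0.12, 0, 1], [0, 0, -0.24, 0, 1], [0, 0, -0.36, 0, 1], [0, 0, -0.48, 0, 1], [0, 0, -0.6, 0, 1], [0, 0, -0.72, 0, 1], [0, 0, -0.84, 0, 1], [0, 0, -0.9, 0, 1]],
])

```text
clock: 7.2
ee_pos: [493.6, -349.9, 294.4]
tcp_rot: [0.0, 0.98, 0.198, 0.0]
contact_force: [-0.3, -0.3, -4.2]
finger_gap: 0.249
grasp_force: 35.0
```

Emit:
jog_arm([
  [[0.02, -0.08, 0, -0.1, 1], [0.04, -0.2, 0, -0.22, 1], [0.06, -0.35, 0, -0.35, 1], [0.08, -0.5, 0, -0.48, 1], [0.1, -0.65, 0, -0.6, 1], [0.12, -0.8, 0, -0.74, 1], [0.14, -0.9, 0, -0.87, 1], [0.16, -1, 0, -0.97, 1]],
])

```text
clock: 8.2
ee_pos: [469.3, -251.0, 293.5]
tcp_rot: [-0.0, 0.835, 0.55, -0.0]
contact_force: [0.9, 0.1, -4.3]
finger_gap: 0.25
grasp_force: 35.0
```

Emit:
jog_arm([
  [[0.1, -0.08, 0, 0, 1], [0.2, -0.16, 0, 0, 1], [0.3, -0.24, 0, 0, 1], [0.4, -0.32, 0, 0, 1], [0.5, -0.4, 0, 0, 1], [0.6, -0.48, 0, 0, 1], [0.7, -0.56, 0, 0, 1], [0.82, -0.63, 0, 0, 1]],
])

```text
clock: 9.2
ee_pos: [444.2, -150.3, 293.5]
tcp_rot: [0.0, 0.836, 0.548, 0.0]
contact_force: [0.3, -0.1, -4.0]
finger_gap: 0.25
grasp_force: 35.0
```

Emit:
jog_arm([
  [[0.1, -0.08, 0, 0, 1], [0.2, -0.16, 0, 0, 1], [0.3, -0.24, 0, 0, 1], [0.4, -0.32, 0, 0, 1], [0.5, -0.4, 0, 0, 1], [0.6, -0.5, 0, 0, 1], [0.7, -0.6, 0, 0, 1], [0.74, -0.63, 0, 0, 1]],
])

```text
clock: 10.2
ee_pos: [415.8, -57.3, 293.6]
tcp_rot: [0.0, 0.836, 0.549, 0.0]
contact_force: [0.2, 0.1, -3.5]
finger_gap: 0.249
grasp_force: 35.0
```

Run:
```python
from h import *
p,d,c=shot('wrist','w2.png')
inc([419,-49,260],np.radians(66.4))
P=cloud(c,d);np.savez('w2.npz',p=p,P=P,T=c['camera_from_world'])
a=np.array([.40,.916]);n=np.array([.916,-.40])
m=np.all((P>[400,-30,195])&(P<[500,70,245]),-1);q=P[m]
print(len(q),cv2.minAreaRect(q[:,:2].astype(np.float32)),q[:,2].mean())
s=(q[:,:2]-[447,15])@a;w=(q[:,:2]-[447,15])@n
for lo in range(-45,80,5):
    k=(s>=lo)&(s<lo+5)
    if k.sum(): print(lo,k.sum(),w[k].min().round(1),w[k].max().round(1),np.median(q[k,2]).round(1),np.sort(w[k])[np.r_[0,np.argmax(np.diff(np.sort(w[k])))]].round(1) if k.sum()>1 else'',np.diff(np.sort(w[k])).max().round(1) if k.sum()>1 else '')
```

```text
inc [ 0.088 -0.005  0.336  0.003] pos [415.9 -57.2 293.6] yaw 1.161 F [ 0.3 -0.3 -3.8] gap 0.248 t 10.25
4024 ((453.70269775390625, 31.023120880126953), (88.29794311523438, 38.27449035644531), 66.01463317871094) 212.90899235554303
-30 60 -19.4 18.0 220.8 [-19.4  -9.8] 18.3
-25 172 -19.4 18.3 219.8 [-19.4  -9.8] 18.4
-20 153 -19.0 18.3 214.7 [-19.   -9.9] 18.6
-15 148 -18.9 18.2 214.5 [-18.9  -9.9] 18.6
-10 167 -18.8 18.1 214.3 [-18.8  -9.9] 19.2
-5 143 -18.7 18.0 214.1 [-18.7  -9.9] 19.1
0 167 -18.6 18.0 213.8 [-18.6  -9.9] 19.0
5 150 -18.6 18.8 213.6 [-18.6  -9.8] 18.9
10 336 -18.6 18.6 213.2 [-18.6  -0.4] 0.8
15 320 -19.4 18.6 213.2 [-19.4   0.4] 0.8
20 313 -19.3 18.5 212.8 [-19.3 -19.2] 0.8
25 337 -19.3 18.4 212.6 [-19.3  -0.4] 0.8
30 335 -19.2 18.4 212.4 [-19.2  -3.5] 0.8
35 329 -19.2 18.3 212.0 [-19.2  -0.4] 0.8
40 341 -19.1 19.0 212.1 [-19.1  18.1] 0.8
45 337 -19.0 19.0 211.5 [-19.  -2.] 0.8
50 136 -18.9 18.8 211.3 [-18.9  -6.6] 0.8
55 72 -4.5 4.4 198.6 [-4.5 -4.5] 0.8
60 8 1.1 4.4 198.1 [1.1 1.9] 0.8
```

View pics/w2.png

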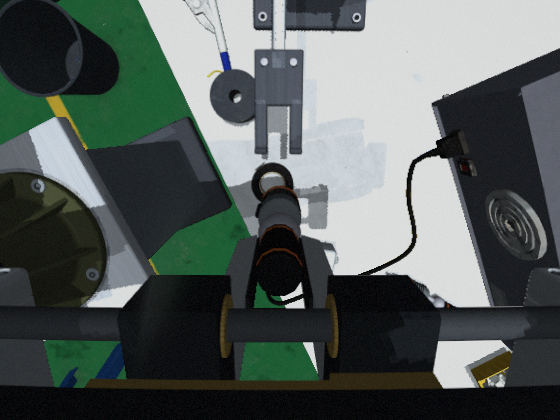

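The fork is open towards the tool, with the slot at (278,130) and the held driver below it at (279,215). I check the tool axis against the slot's midline in the same picture.

Run:
```python
from h import *
P=np.load('w2.npz')['P'];a=np.array([.40,.916]);n=np.array([.916,-.40])
for z in range(130,330,8):
    m=(abs(P[...,2]-z)<4)&(np.hypot(P[...,0]-416,P[...,1]+57)<32)
    if m.sum()<10: continue
    q=P[m];s=(q[:,:2]-[447,15])@a;w=(q[:,:2]-[447,15])@n
    v,u=np.nonzero(m)
    print(z,m.sum(),'w',w.min().round(1),w.max().round(1),'s',s.min().round(1),s.max().round(1),u.min(),u.max(),v.min(),v.max())
```

```text
178 30 w -15.5 17.9 s -71.5 -59.5 262 297 186 198
186 62 w -16.4 18.6 s -73.5 -59.4 261 298 186 202
194 53 w -14.8 18.9 s -74.7 -59.7 262 299 188 205
202 73 w -15.4 18.3 s -73.3 -59.6 261 299 190 206
210 74 w -14.9 18.9 s -76.6 -59.5 261 300 192 211
218 77 w -17.6 18.0 s -74.2 -60.0 257 300 194 212
226 730 w -19.1 18.0 s -84.1 -60.0 255 300 196 225
266 174 w -13.9 15.1 s -78.8 -63.0 258 300 212 236
274 342 w -13.7 14.2 s -78.1 -64.0 258 299 216 237
282 87 w -11.4 11.9 s -75.0 -65.9 260 297 224 239
290 160 w -15.1 15.6 s -75.4 -65.9 253 304 226 242
298 302 w -22.1 22.6 s -76.0 -66.1 240 317 230 247
306 412 w -23.5 24.0 s -75.7 -65.9 236 321 235 253
314 471 w -23.4 23.7 s -75.5 -66.0 234 323 239 259
322 558 w -23.5 23.9 s -86.5 -65.7 232 325 245 285
```

Emit:
jog_arm([
  [[0, -0.01, 0.05, 0, 1], [0, -0.01, 0.12, 0, 1], [0, -0.01, 0.2, 0, 1], [0, -0.01, 0.28, 0, 1], [0.02, -0.01, 0.35, 0, 1], [0.08, -0.01, 0.35, 0, 1], [0.16, -0.01, 0.35, 0, 1], [0.22, -0.01, 0.35, 0, 1]],
])

```text
clock: 11.25
ee_pos: [424.3, -36.9, 258.7]
tcp_rot: [0.0, 0.836, 0.548, 0.0]
contact_force: [-0.5, 0.1, -4.0]
finger_gap: 0.25
grasp_force: 35.0
```

Emit:
jog_arm([
  [[0.08, 0, 0, 0, 1], [0.16, 0, 0, 0, 1], [0.24, 0, 0, 0, 1], [0.32, 0, 0, 0, 1], [0.4, 0, 0, 0, 1], [0.48, 0, 0, 0, 1], [0.56, 0, 0, 0, 1], [0.56, 0, 0, 0, 1]],
])

```text
clock: 12.25
ee_pos: [446.4, 14.2, 258.4]
tcp_rot: [-0.0, 0.836, 0.549, -0.0]
contact_force: [0.0, -0.4, -3.8]
finger_gap: 0.25
grasp_force: 35.0
```

Run:
```python
from h import *
p,d,c=shot('wrist','w3.png')
inc([446.5,15.2,247]);P=cloud(c,d);a=np.array([.40,.916]);n=np.array([.916,-.40])
m=np.all((P>[400,-30,195])&(P<[500,75,232]),-1);q=P[m]
s=(q[:,:2]-[446.5,15.2])@a;w=(q[:,:2]-[446.5,15.2])@n
for lo in range(-35,60,5):
    k=(s>=lo)&(s<lo+5)
    if k.sum(): print(lo,k.sum(),w[k].min().round(1),w[k].max().round(1),np.median(q[k,2]).round(1))
```

```text
inc [ 0.012 -0.003  0.114  0.   ] pos [446.3  14.  258.4] yaw 1.161 F [ 0.5  0.2 -3.6] gap 0.249 t 12.3
-10 14 -18.2 18.6 213.9
-5 53 -18.3 18.6 214.0
0 90 -18.2 19.2 213.6
5 169 -18.1 19.2 213.5
10 355 -18.0 19.0 213.4
15 349 -17.9 19.0 213.0
20 356 -18.7 18.8 212.7
25 341 -18.7 18.8 212.4
30 345 -18.6 19.4 212.4
35 365 -18.4 19.4 211.9
40 368 -18.4 19.3 212.1
45 374 -18.3 19.2 211.5
50 272 -18.2 19.1 210.9
55 80 -4.1 4.9 198.7
```

View pics/w3.png

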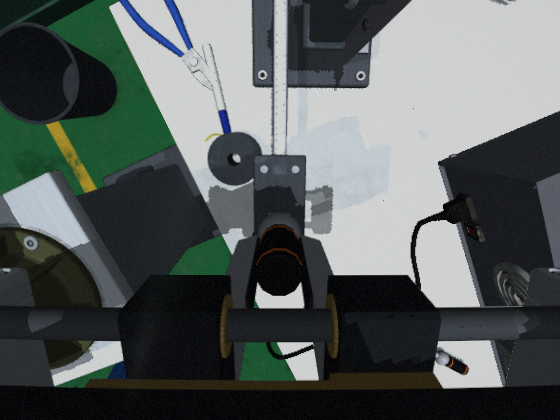

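The ball is above the seat between the prongs (fork at 279,200, undisturbed). Next I lower it with the arm following.

Emit:
jog_arm([
  [[0, 0, 0.03, 0, 1], [0, 0, 0.07, 0, 1], [0, 0, 0.11, 0, 1], [0, 0, 0.15, 0, 1], [-0.01, 0, 0.2, 0, 1], [-0.01, 0, 0.25, 0, 1], [-0.02, 0, 0.3, 0, 1], [-0.02, 0, 0.35, 0, 1]],
])

```text
clock: 13.3
ee_pos: [445.5, 12.0, 223.2]
tcp_rot: [0.0, 0.836, 0.548, 0.0]
contact_force: [0.8, 0.3, -0.9]
finger_gap: 0.248
grasp_force: 35.0
```

Emit:
jog_arm([
  [[0, 0, 0.04, 0, 1], [-0.01, 0, 0.08, 0, 1], [-0.01, 0, 0.12, 0, 1], [-0.02, 0, 0.16, 0, 1], [-0.02, 0, 0.2, 0, 1], [-0.02, 0, 0.2, 0, 1], [-0.02, 0, 0.2, 0, 1], [-0.02, 0, 0.2, 0, 1]],
])

```text
clock: 14.3
ee_pos: [444.8, 10.1, 203.6]
tcp_rot: [0.0, 0.836, 0.548, 0.0]
contact_force: [0.4, 0.7, -0.2]
finger_gap: 0.249
grasp_force: 35.0
```

Run:
```python
from h import *
F=[]
for i in range(4):
    p,d,c=shot('wrist'); F.append(telemetry.state()['contact_force'])
print(np.mean(F,0).round(2)); inc([446.5,15.2,247]);P=cloud(c,d);a=np.array([.40,.916])
m=np.all((P>[400,-30,150])&(P<[500,75,232]),-1);q=P[m];s=(q[:,:2]-[446.5,15.2])@a
for lo in range(-10,60,10):
    k=(s>=lo)&(s<lo+5)&(abs((q[:,:2]-[446.5,15.2])@[.916,-.4])<17)
    if k.sum(): print(lo,np.median(q[k,2]).round(1))
```

```text
[-0.09  0.49 -0.9 ]
inc [ 0.054 -0.004 -0.435  0.   ] pos [444.7  10.1 203.5] yaw 1.161 F [ 0.   0.8 -0.9] gap 0.251 t 14.5
-10 163.4
0 211.9
10 167.2
20 169.1
30 171.2
40 173.3
50 166.8
```

Emit:
jog_arm([
  [[0, 0, 0.02, 0, 1], [0, 0, 0.04, 0, 1], [0, 0, 0.06, 0, 1], [0, 0, 0.08, 0, 1], [0, 0, 0.08, 0, 1], [0, 0, 0.08, 0, 1], [0, 0, 0.08, 0, 1], [0, 0, 0.08, 0, 1]],
])

```text
clock: 15.5
ee_pos: [444.7, 10.1, 195.5]
tcp_rot: [0.0, 0.836, 0.548, 0.0]
contact_force: [-0.6, 1.4, 0.8]
finger_gap: 0.252
grasp_force: 35.0
```

```bash
cat > fk.py <<'E'
from h import *
def fork(n=4):
    F=[]
    for i in range(n):
        p,d,c=shot('wrist','w_last.png'); F.append(telemetry.state()['contact_force'])
    print(np.mean(F,0).round(2)); inc([446.5,15.2,247]);P=cloud(c,d);a=np.array([.40,.916])
    m=np.all((P>[400,-30,140])&(P<[500,75,245]),-1);q=P[m];s=(q[:,:2]-[446.5,15.2])@a
    for lo in range(10,60,10):
        k=(s>=lo)&(s<lo+5)&(abs((q[:,:2]-[446.5,15.2])@[.916,-.4])<17)
        if k.sum(): print(lo,np.median(q[k,2]).round(1),end=' ')
    print()
E
python3 -c "from fk import *;fork()"
```

```text
[-0.55  1.08 -0.15]
inc [ 0.054 -0.004 -0.515  0.   ] pos [444.7  10.1 195.5] yaw 1.161 F [-0.6  0.5 -0.5] gap 0.248 t 15.7
10 159.8 20 162.0 30 164.4 40 167.2 50 164.0
```

The arm carries the tool (Fz≈0) and is at rest, so I release and rise.

Emit:
jog_arm([
  [[0, 0, 0, 0, 0.4], [0, 0, 0, 0, 0.2], [0, 0, 0, 0, 0], [0, 0, 0, 0, 0], [0, 0, 0, 0, 0], [0, 0, 0, 0, 0], [0, 0, -0.03, 0, 0], [0, 0, -0.1, 0, 0]],
])

```text
clock: 16.7
ee_pos: [444.6, 10.1, 205.7]
tcp_rot: [-0.0, 0.836, 0.548, -0.0]
contact_force: [1.2, -0.1, -0.4]
finger_gap: 0.496
grasp_force: 0.0
```

Emit:
jog_arm([
  [[0, 0, -0.1, 0, 0], [0, 0, -0.2, 0, 0], [0, 0, -0.32, 0, 0], [0, 0, -0.45, 0, 0], [0, 0, -0.6, 0, 0], [0, 0, -0.75, 0, 0], [0, 0, -0.9, 0, 0], [0, 0, -1, 0, 0]],
])

```text
clock: 17.7
ee_pos: [444.8, 10.2, 306.5]
tcp_rot: [0.0, 0.836, 0.548, 0.0]
contact_force: [-0.5, -0.6, 0.8]
finger_gap: 0.503
grasp_force: 0.0
```

Run:
```python
from fk import *
fork(1)
p,d,c=shot('top','top2.png');P=cloud(c,d);np.savez('top2.npz',P=P,p=p)
cv2.imwrite('pics/t2.png',cv2.resize(p[150:300,110:310,::-1],(800,600),interpolation=2))
# wings: in top image
for uv in[(147.5,182.8),(136.6,203.1)]: print(onz(c,*uv,275))
m=(P[...,2]>255)&(P[...,2]<300)&(P[...,0]>520)&(P[...,0]<640)&(P[...,1]>120)&(P[...,1]<225)
q=P[m];a=np.array([.40,.916]);n=np.array([.916,-.40]);s=(q[:,:2]-[446.5,15.2])@a;w=(q[:,:2]-[446.5,15.2])@n
for lo in range(10,110,6):
    k=(w>=lo)&(w<lo+6)
    if k.sum():print(lo,k.sum(),s[k].min().round(),s[k].max().round(),q[k,2].min().round(),q[k,2].max().round())
```

```text
[-0.48  0.33  0.67]
inc [ 0.052 -0.007  0.605  0.   ] pos [445.1  10.1 307.5] yaw 1.161 F [-0.5  0.3  0.7] gap 0.501 t 17.75
10 154.3 20 156.9 30 159.6 40 162.6 50 162.2 
[581.60922445 167.58840858 275.        ]
[539.94241136 188.85791679 275.        ]
10 13 198.0 205.0 261.0 275.0
16 20 197.0 205.0 259.0 278.0
22 22 196.0 205.0 255.0 280.0
28 19 196.0 204.0 256.0 275.0
34 19 196.0 203.0 256.0 272.0
40 17 195.0 202.0 256.0 271.0
46 17 194.0 202.0 257.0 276.0
52 23 192.0 202.0 257.0 278.0
58 24 192.0 202.0 258.0 279.0
64 20 191.0 201.0 258.0 277.0
70 5 192.0 198.0 264.0 272.0
76 67 150.0 246.0 255.0 275.0
82 49 152.0 248.0 267.0 275.0
```

View pics/t2.png

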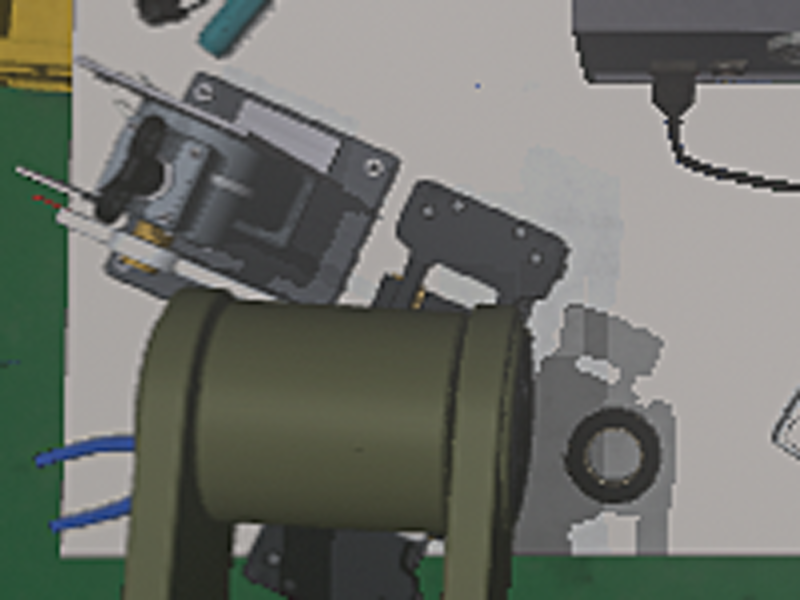

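The tool hangs freely, with the fork about 52 mm below level. The wings at crop (130,170) lie at about −30° in world, and the plate face at w≈77 is 39 mm from the axis, as stated. Knob axis ≈ (562,182). I move behind it, turned to line up with the wings.

Emit:
jog_arm([
  [[0.1, 0.02, -0.05, -0.1, 0.24], [0.22, 0.05, -0.1, -0.2, 0.24], [0.35, 0.08, -0.15, -0.32, 0.24], [0.5, 0.1, -0.2, -0.45, 0.24], [0.62, 0.13, -0.2, -0.57, 0.24], [0.75, 0.15, -0.2, -0.7, 0.24], [0.88, 0.18, -0.2, -0.82, 0.24], [1, 0.2, -0.2, -0.93, 0.24]],
])

```text
clock: 18.8
ee_pos: [503.1, 94.2, 324.8]
tcp_rot: [-0.0, 0.584, 0.812, -0.0]
contact_force: [0.2, -0.4, -1.0]
finger_gap: 0.377
grasp_force: 0.0
```

Emit:
jog_arm([
  [[0.05, 0.12, 0, -0.12, 0.24], [0.1, 0.25, 0, -0.24, 0.24], [0.16, 0.38, 0, -0.36, 0.24], [0.22, 0.5, 0, -0.48, 0.24], [0.28, 0.63, 0, -0.6, 0.24], [0.34, 0.76, 0, -0.72, 0.24], [0.4, 0.9, 0, -0.84, 0.24], [0.43, 1, 0, -0.93, 0.24]],
])

```text
clock: 19.8
ee_pos: [584.6, 166.6, 324.5]
tcp_rot: [-0.001, 0.256, 0.967, -0.0]
contact_force: [-0.4, 0.1, 0.2]
finger_gap: 0.378
grasp_force: 0.0
```

Run:
```python
from h import *
p,d,c=shot('wrist','w5.png');P=cloud(c,d)
inc([562.3,181.7,252],np.radians(150))
a=np.array([.40,.916]);n=np.array([.916,-.40])
m=(P[...,2]>255)&(P[...,2]<300)&(P[...,0]>510)&(P[...,0]<640)&(P[...,1]>120)&(P[...,1]<250)
q=P[m];s=(q[:,:2]-[446.5,15.2])@a;w=(q[:,:2]-[446.5,15.2])@n
for lo in range(0,100,6):
    k=(w>=lo)&(w<lo+6)
    if k.sum():print(lo,k.sum(),s[k].min().round(1),s[k].max().round(1),np.percentile(q[k,2],[5,50,95]).round())
dk=(p.max(-1)<70)&m
r=P[dk&(P[...,2]>262)];w=(r[:,:2]-[446.5,15.2])@n;r=r[w<74];print(len(r),cv2.minAreaRect(r[:,:2].astype(np.float32)),r[:,2].max(),r.mean(0))
```

```text
inc [0.271 0.017 0.722 0.012] pos [585.1 166.9 324.2] yaw 2.628 F [ 1.2 -0.1  0.1] gap 0.382 t 19.85
6 31 197.3 204.3 [262. 266. 269.]
12 100 196.7 205.1 [268. 272. 275.]
18 101 196.1 204.8 [272. 275. 276.]
24 94 195.5 204.2 [270. 275. 276.]
30 68 195.3 203.6 [267. 270. 273.]
36 86 194.9 203.1 [266. 268. 269.]
42 84 194.4 202.5 [266. 268. 269.]
48 105 193.6 202.4 [268. 272. 275.]
54 95 193.0 202.0 [270. 275. 276.]
60 77 192.8 201.3 [272. 275. 276.]
66 40 192.8 200.8 [269. 271. 273.]
72 49 161.8 236.9 [256. 259. 262.]
78 927 167.5 247.2 [256. 267. 271.]
846 ((563.337158203125, 181.28469848632812), (8.811543464660645, 59.601139068603516), 61.8137092590332) 277.49921016381506 [562.03607892 182.04324431 271.94860995]
```

View pics/w5.png

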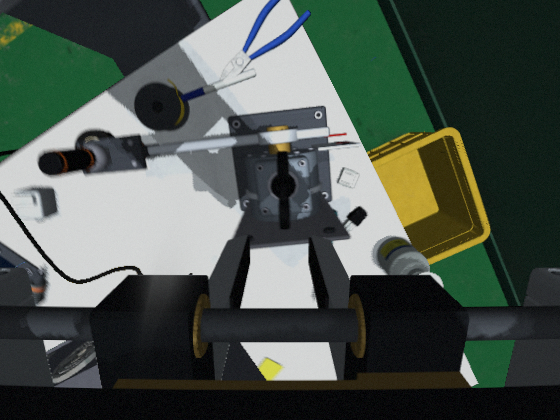

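The knob wings are at (283,190), already in line with the fingers. Knob centre is (563,181.5), wing tops at z=276, and the plate is behind it (nearer the gripper in the picture).

Emit:
jog_arm([
  [[0.08, 0.02, 0, -0.03, 0.24], [0.17, 0.02, 0, -0.03, 0.24], [0.265, 0.02, 0.1, -0.03, 0.24], [0.265, 0.02, 0.22, -0.03, 0.24], [0.265, 0.02, 0.34, -0.03, 0.24], [0.265, 0.02, 0.46, -0.03, 0.24], [0.265, 0.02, 0.58, -0.03, 0.24], [0.265, 0.02, 0.66, -0.03, 0.24]],
])

```text
clock: 20.85
ee_pos: [562.3, 181.0, 258.4]
tcp_rot: [-0.0, 0.246, 0.969, -0.0]
contact_force: [-0.1, 0.7, 0.4]
finger_gap: 0.375
grasp_force: 0.0
```

Emit:
jog_arm([
  [[0, 0, 0.05, 0, 0.24], [0, 0, 0.1, 0, 0.24], [0, 0, 0.1, 0, 1], [0, 0, 0.1, 0, 1], [0, 0, 0.1, 0, 1], [0, 0, 0.1, 0, 1], [0, 0, 0.1, 0, 1], [0, 0, 0.1, 0, 1]],
], force=55)

```text
clock: 21.85
ee_pos: [562.8, 181.9, 249.8]
tcp_rot: [0.001, 0.245, 0.969, 0.001]
contact_force: [5.5, 5.4, -0.2]
finger_gap: 0.081
grasp_force: 55.0
```

Emit:
jog_arm([
  [[0, 0, 0, 0.12, 1], [0, 0, 0, 0.25, 1], [0, 0, 0, 0.38, 1], [0, 0, 0, 0.5, 1], [0, 0, 0, 0.63, 1], [0, 0, 0, 0.75, 1], [0, 0, 0, 0.88, 1], [0, 0, 0, 1, 1]],
])

```text
clock: 22.85
ee_pos: [563.5, 182.5, 249.8]
tcp_rot: [0.001, 0.599, 0.801, 0.002]
contact_force: [12.1, 10.0, -4.4]
finger_gap: 0.085
grasp_force: 55.0
```

```bash
cat > lv.py <<'E'
from h import *
def level(name='scene'):
    # beam slope from depth points along the beam (offset from fork seat, arm axes)
    p,d,c=shot(name,name+'_lv.png');P=cloud(c,d);a=np.array([.40,.916]);n=np.array([.916,-.40])
    q=P.reshape(-1,3);s=(q[:,:2]-[446.5,15.2])@a;w=(q[:,:2]-[446.5,15.2])@n
    k=(abs(w)<19)&(s>8)&(s<52)&(q[:,2]>140)&(q[:,2]<235)
    if k.sum()>20: print(name,'fork block n',k.sum(),'z',np.median(q[k,2]).round(1),'slope',np.polyfit(s[k],q[k,2],1).round(3))
    k=(abs(w)<6)&(s>60)&(s<240)&(q[:,2]>140)&(q[:,2]<250)
    for lo in range(60,250,15):
        j=k&(s>=lo)&(s<lo+15)
        if j.sum()>3: print(lo,j.sum(),np.percentile(q[j,2],[50,90]).round(1),end=' ')
    print();inc([562.8,181.5,250])
E
python3 -c "
from lv import *
level('wrist');level('top')"
```

```text
wrist fork block n 306 z 177.0 slope [-1.40000e-01  1.81359e+02]
60 142 [171.5 172.7] 75 164 [173.5 175.2] 90 165 [175.9 177.1] 105 177 [178.2 179.5] 120 189 [180.5 181.6] 135 195 [182.7 184.1] 150 215 [185.  186.4] 165 215 [187.3 188.6] 180 220 [199.7 201.7] 195 340 [201.6 202.9] 210 302 [192.8 198.5] 225 238 [191.5 192.8] 
inc [-0.007 -0.01  -0.002  0.   ] pos [563.5 182.4 249.8] yaw 1.853 F [11.   9.7 -3. ] gap 0.082 t 22.9
top fork block n 294 z 180.3 slope [1.61000e-01 1.75518e+02]
60 28 [173.2 175.5] 75 31 [175.7 177.6] 90 31 [177.4 180. ] 105 31 [179.6 182.6] 120 28 [182.  184.4] 135 31 [183.9 185.8] 150 29 [185.9 189. ] 165 27 [188.4 191.4] 180 18 [195.8 201.8] 195 4 [204.2 205.7] 
inc [-0.007 -0.009 -0.002  0.   ] pos [563.5 182.4 249.8] yaw 1.858 F [11.9 10.4 -4.6] gap 0.083 t 22.95
```

Clean slope reading: 0.15 rad remain, about 57° more.

Emit:
jog_arm([
  [[0.005, 0.01, 0, 0.12, 1], [0.005, 0.01, 0, 0.25, 1], [0.005, 0.01, 0, 0.38, 1], [0.005, 0.01, 0, 0.5, 1], [0.005, 0.01, 0, 0.63, 1], [0.005, 0.01, 0, 0.75, 1], [0.005, 0.01, 0, 0.88, 1], [0.005, 0.01, 0, 1, 1]],
])

```text
clock: 23.95
ee_pos: [564.5, 182.4, 249.8]
tcp_rot: [0.0, 0.86, 0.511, 0.002]
contact_force: [12.1, 4.7, -3.0]
finger_gap: 0.079
grasp_force: 55.0
```

Emit:
jog_arm([
  [[0, 0, 0, 0.08, 1], [0, 0, 0, 0.15, 1], [0, 0, 0, 0.15, 1], [0, 0, 0, 0.15, 1], [0, 0, 0, 0.15, 1], [0, 0, 0, 0.15, 1], [0, 0, 0, 0.15, 1], [0, 0, 0, 0.15, 1]],
])

```text
clock: 24.95
ee_pos: [564.6, 182.3, 249.8]
tcp_rot: [0.0, 0.888, 0.46, 0.002]
contact_force: [12.9, 3.8, -3.1]
finger_gap: 0.08
grasp_force: 55.0
```

```bash
python3 -c "
from lv import *
level('wrist');level('top')"
```

```text
wrist fork block n 111 z 172.1 slope [  0.882 134.072]
60 117 [188.6 190.1] 75 49 [187.4 189.5] 150 21 [191.  191.9] 165 227 [190.7 191.7] 180 178 [199.4 201.8] 195 265 [201.8 202.9] 210 292 [192.2 198.3] 225 239 [186.9 187.8] 
inc [-0.017 -0.01  -0.002  0.   ] pos [564.6 182.3 249.8] yaw 0.957 F [12.7  3.9 -3.5] gap 0.082 t 25.0
top fork block n 293 z 202.2 slope [2.10000e-02 2.01604e+02]
60 31 [190.2 192.3] 75 30 [190.4 192.3] 90 31 [190.4 192.2] 105 29 [190.5 193.2] 120 30 [190.8 193.2] 135 30 [191.  193.3] 150 28 [191.7 193.5] 165 28 [192.  194.2] 180 41 [198.4 203.4] 195 32 [202.4 204.2] 
inc [-0.017 -0.01  -0.002  0.   ] pos [564.6 182.3 249.8] yaw 0.957 F [13.4  4.4 -3.7] gap 0.081 t 25.05
```

Emit:
jog_arm([
  [[0, 0, 0, 0.05, 1], [0, 0, 0, 0.1, 1], [0, 0, 0, 0.14, 1], [0, 0, 0, 0.14, 1], [0, 0, 0, 0.14, 1], [0, 0, 0, 0.14, 1], [0, 0, 0, 0.14, 1], [0, 0, 0, 0.14, 1]],
])

```text
clock: 26.05
ee_pos: [564.7, 182.2, 249.8]
tcp_rot: [0.0, 0.912, 0.411, 0.002]
contact_force: [14.0, 3.0, -5.0]
finger_gap: 0.083
grasp_force: 55.0
```

Run:
```python
from lv import *
level('wrist');
a=np.array([.40,.916]);n=np.array([.916,-.40]);R=[]
for i in range(3):
    p,d,c=shot('top');P=cloud(c,d).reshape(-1,3);s=(P[:,:2]-[446.5,15.2])@a;w=(P[:,:2]-[446.5,15.2])@n
    k=(abs(w)<3.5)&(s>60)&(s<178)&(P[:,2]>170)&(P[:,2]<197);k2=(abs(w)<17)&(s>10)&(s<48)&(P[:,2]>180)&(P[:,2]<225)
    R.append([np.polyfit(s[k],P[k,2],1)[0],np.median(P[k2,2])])
print(np.round(R,4))
p,d,c=shot('scene','sc3.png')
r=(p[...,0]>120)&(p[...,1]<70)&(p[...,2]<70);v,u=np.nonzero(r[120:240,200:290]);print(list(zip(u+200,v+120))[:40])
cv2.imwrite('pics/sc3c.png',cv2.resize(p[110:250,190:330,::-1],(600,600),interpolation=2))
```

```text
wrist fork block n 48 z 178.8 slope [  0.95  130.919]
60 182 [191.2 192. ] 75 189 [191.1 192.1] 90 92 [191.3 191.9] 165 124 [191.3 192.2] 180 175 [199.3 201.5] 195 259 [201.8 202.8] 210 291 [192.1 198.2] 225 236 [186.3 187.4] 
inc [-0.018 -0.01  -0.002  0.   ] pos [564.7 182.2 249.8] yaw 0.847 F [14.1  3.  -4.1] gap 0.082 t 26.1
[[ 1.200000e-03  2.052731e+02]
 [-5.600000e-03  2.050906e+02]
 [ 1.700000e-03  2.052113e+02]]
[(np.int64(230), np.int64(215))]
```

View pics/sc3c.png

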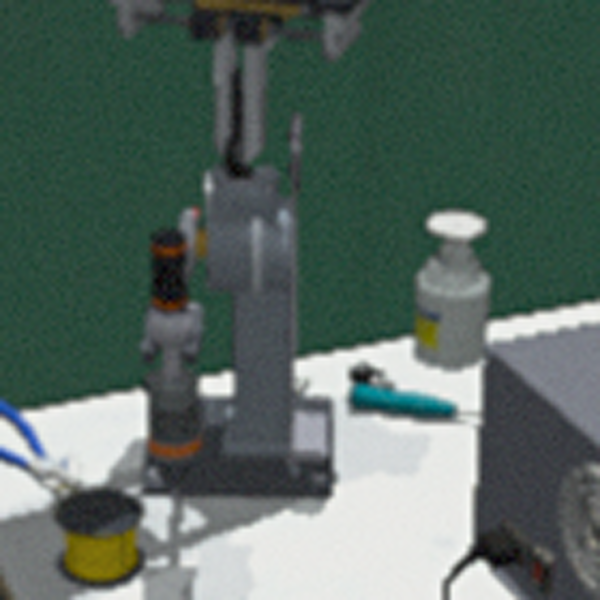

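The arm is level (slope ≤0.003 rad in both views), and the tool hangs plumb in the fork at crop (170,320). I release the knob with a narrow opening and rise.

Emit:
jog_arm([
  [[0, 0, 0, 0, 0.6], [0, 0, 0, 0, 0.5], [0, 0, 0, 0, 0.45], [0, 0, 0, 0, 0.45], [0, 0, -0.08, 0, 0.45], [0, 0, -0.2, 0, 0.45], [0, 0, -0.35, 0, 0.45], [0, 0, -0.5, 0, 0.45]],
])

```text
clock: 27.3
ee_pos: [563.2, 181.9, 301.0]
tcp_rot: [0.0, 0.912, 0.411, 0.0]
contact_force: [-0.1, 0.5, -0.1]
finger_gap: 0.273
grasp_force: 0.0
```

Emit:
jog_arm([
  [[0, 0, -0.12, 0, 0.45], [0, 0, -0.25, 0, 0.45], [0, 0, -0.38, 0, 0.45], [0, 0, -0.5, 0, 0.45], [0, 0, -0.5, 0, 0.45], [0, 0, -0.5, 0, 0.45], [0, 0, -0.5, 0, 0.45], [0, 0, -0.5, 0, 0.45]],
])

```text
clock: 28.3
ee_pos: [563.1, 181.8, 349.1]
tcp_rot: [-0.0, 0.912, 0.411, -0.0]
contact_force: [0.6, 0.3, -0.1]
finger_gap: 0.271
grasp_force: 0.0
```

Run:
```python
from lv import *
level('wrist')
a=np.array([.40,.916]);n=np.array([.916,-.40]);R=[]
for i in range(4):
    p,d,c=shot('top');P=cloud(c,d).reshape(-1,3);s=(P[:,:2]-[446.5,15.2])@a;w=(P[:,:2]-[446.5,15.2])@n
    k=(abs(w)<3.5)&(s>60)&(s<178)&(P[:,2]>170)&(P[:,2]<197);k2=(abs(w)<17)&(s>10)&(s<48)&(P[:,2]>180)&(P[:,2]<225)
    R.append([np.polyfit(s[k],P[k,2],1)[0],np.median(P[k2,2])])
print(np.round(R,4))
for lo,hi,nm in [([370,30,40],[450,110,60],'spool'),([370,-75,8],[450,0,28],'tape')]:
    q=P[np.all((P>lo)&(P<hi),-1)];print(nm,len(q),q.mean(0).round(1))
```

```text
wrist fork block n 481 z 203.8 slope [ -0.484 214.261]
60 60 [190.9 191.9] 75 111 [191.2 192.4] 90 111 [191.1 192.1] 105 108 [191. 192.] 120 113 [191.2 192.2] 135 110 [191.1 192.5] 150 74 [191.  192.2] 165 129 [191.1 192.4] 180 101 [199.1 201.6] 195 134 [201.8 202.9] 210 145 [192.3 198.3] 225 120 [186.2 187.6] 
inc [-0.004 -0.     0.992  0.   ] pos [563.1 181.8 349.2] yaw 0.846 F [ 0.4 -0.1 -0. ] gap 0.279 t 28.35
[[-1.100000e-03  2.051427e+02]
 [-5.200000e-03  2.050089e+02]
 [ 3.100000e-03  2.050313e+02]
 [-1.000000e-04  2.050274e+02]]
spool 460 [406.9  70.1  46.8]
tape 223 [403.6 -51.9  18.5]
```

The beam is flat to within 0.1 mm over 105 mm and at rest. The spool and tape are where they were, and the hand is clear.

```bash
python3 -c "
from bench import close_job
print(close_job())"
```

```text
the job is handed in; nothing more can be done
None
```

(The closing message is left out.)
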